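# Feel along the sawn acrylic edge and keep the fingertips at the stub

### The arm

A 7-joint arm with a two-finger parallel gripper is mounted at the origin on the work surface. World frame = base frame: x ahead of the robot, y to its left, z up, the work surface at z = 0. Lengths are in m, angles in rad, forces in N, time in s.
With the tool pointing down it reaches from about 0.4 to 0.875 m from the base axis. Payload 19.3 kg.
Tool frame: the origin (TCP) lies between the finger pads; the fingertips stand bot.tcp_to_tips ahead of it and the grasp point (between the pads) is the TCP (bot.tcp_to_tips is the distance from the TCP to the fingertips, in m); z points along the fingers, y is the line along which they close (so a half turn about z gives the same grasp; the last joint's range is limited). The gripper opens to 85 mm and grips with 20 to 120 N. Pads are 22 mm wide; open, the fingers measure 114 mm over their backs; the gripper's body (76 mm by 85 mm) begins 54 mm behind the grasp point. The pads swing forward as they close: fully open they stand 13 mm farther back than shut.
Start: joints at [-1.212, 0.521, -0.036, 1.599, 0.021, 1.021, -0.113], TCP at [0.26, 0.568, 0.25] pointing down, gripper open.
Joint ranges: [-2.91, 2.91], [-0.3, 2.13], [-1.5, 1.42], [0.17, 2.43], [-1.26, 4.41], [0.16, 1.93], [-2.52, 2.52]. Speed limits (rad/s): [1.89, 1.89, 2.39, 2.39, 3.01, 3.01, 3.01].

### API

Orientations are given as [roll, pitch, yaw] about the fixed x, y, z axes, in that order (R = Rz(yaw) Ry(pitch) Rx(roll)).
In Python, from workcell import telemetry, grab_frame, bot gives the robot as it stands. The module is installed in compiled form; this text tells all that it offers.
- The arm moves only by the shell command python3 -m crank 'ROWS' [FORCE]. ROWS is text: rows parted by semicolons, each of 7 numbers parted by spaces: the finger opening in m, from 0 to 0.0854, then the shift along the tool's x, y, z in m, then the turn, a rotation vector about the tool's x, y, z in degrees. A call has exactly 8 rows; each row shifts and turns the commanded pose from where the row before left it, along the tool's axes as they then stand; what a row does not reach is not made up. A row lasts 1/12 s, in which the tool goes at most 41.7 mm and 7.16 degrees, less where a joint would pass 70% of its speed; a pose out of reach is approached as far as the arm can. A call with a gripper value outside its range is refused whole. The fingers move at their own pace and stop on an object; FORCE is the grip in N (left out, the last holds). Time passes only in rows, so rows that do not move let the fingers close, or fill a call up. It gives the time, the measured TCP pose, the force, the opening and the grip force at its end, in the units of the state.
- telemetry.observe(): the state, without advancing time (a new reading comes with each control period).
- grab_frame(name): name is "scene" or "top"; returns a dict with "pixels" (384x512x3 uint8, red, green, blue), "depth" (384x512 float32, m along the optical axis (not along the pixel's ray), 0 where there is no reading), "vertical_fov" (degrees; the focal length in pixels is half the picture's height over the tangent of half this angle, whatever the lens; pixels are square), "cx", "cy" (the principal point, pixels), "R" (3x3) and "t" (3): a world point X has camera coordinates R X + t. Camera axes: x right, y down, z forward; pixel columns grow to the right and rows downward; lengths in m; the calibration is good to about 2 mm. A picture is of the moment at which its call begins.
- bot.job_done(): hands the job in; it is judged then, once.
The state is a dict: "clock": time; "qpos": joint angles; "qd": joint speeds; "joint_efforts": joint torques, N m; "position": TCP position; "tool_rot": TCP orientation; "force": force on the tool from outside, world axes, zero at the start; "moment": the same for the moment, N m; "grip_width": finger opening in m; "finger_force": force on a finger pad.
Only numpy, scipy, OpenCV 4.12 (cv2) and the standard library are available. Lean on these libraries where they do the work, as an engineer would, in place of code of your own. Each camera call takes 0.05 s, during which the arm holds its last target. There are 200 camera calls.

### The job

Feel along the freshly sawn edge of the acrylic sheet with the gripper shut: lay the fingertips lightly against the edge at the free end of its long straight run, run them along it in one go without leaving the edge, round the blunt corner and along the short run, until they come up against the little stub the saw left sticking out. Stop there and finish with the fingertips still resting against the near side of the stub, so that I can see what has to be filed off. Only touch: do not push the sheet out of place, lift it, or disturb the steel block on it or the things lying around.

Things in the scene. Friction and masses are not known exactly. Their poses are not given: they have to be found in the camera images.
- sheet: Loose blue acrylic sheet, 10 mm thick, 0.7 kg, level on two timbers. Origin: in its underside, z up. Outline in its own x, y, mm: (-110,-160) (110,-160) (110,20) (24,143) (-110,143). Sawn edge: the long run (110,-160) to (110,20), facing away from the robot, then the short run (110,20) to (24,143). With the block's weight it slides only under a sideways push of about 13 to 20 N.
- timbers: Two fixed squared timbers 70 mm high, side by side under the sheet. Origin: on the bench under the sheet's origin, to a few mm. The sawn edge overhangs them by 35 mm or more, so shut fingers can point straight down beside it and reach below it.
- long_run_start (a point): The free end of the long run, where the tracing begins: on the upright sawn face at half thickness, in sheet coordinates (110,-160,5) mm. Axes as the sheet's: x straight out of the long run, +y along it towards the corner.
- corner (a point): The blunt corner (145 degrees inside) between the sawn runs, on the face at half thickness, in sheet coordinates (110,20,5) mm. Its axes are turned 35 degrees from the sheet's: x points straight out of the short run, +y along the short run away from the corner, z up.
- stub: Rigid stub of uncut acrylic, part of the sheet, sticking 14 mm out of the short run, 12 mm long along the edge, 10 mm high; its middle 65 to 110 mm from the corner, varying. Origin: on the short run's face line, at the stub's middle, level with the sheet's underside; x out of the edge, +y along the short run away from the corner. Come up against its -y side, 6 mm from the origin.
- steel_block: Plain steel block 60 x 90 x 50 mm, 2.1 kg, loose, lying on the back half of the sheet as a weight. Origin: centre of its underside. To be left alone.
- file: Flat file with a round wooden handle, 330 mm long, loose on the bench to the right of the work. Origin: on the bench under the middle of its length; x along it towards the blade's tip. To be left alone.
- tape_roll: Roll of tape lying flat, 90 mm across, 25 mm high, loose on the bench to the left. Origin: centre of its underside. To be left alone.
- bottle: Green plastic bottle with a red cap, 64 mm across, 190 mm tall, standing loose on the bench to the left. Origin: centre of its underside. To be left alone.

How it is judged:
By the outcome, as a careful person would: the job done as asked, in the order asked, and still so for the second after the job is handed in, while the arm keeps its last pose, push and grip.
It also fails if it takes over 64 s, if anything falls off the work surface, if the arm or the gripper's body presses on something with over 40 N, if the wrist force passes 120 N, or if a joint passes its speed limit or range.

## Working session

There is one attempt and no reset: what is moved stays moved. The work goes in short steps, Python scripts to look and compute and a shell command to move; the robot and the scene stay as the last step left them, time stands still between calls to the robot, and variables do not carry over. Pictures are saved under pics/ and viewed, at most 10 in all, crops included, and the job is handed in when it is done.

```bash
mkdir -p pics
cat > h.py <<'E'
import numpy as np, cv2
from workcell import telemetry, grab_frame, bot
from scipy.spatial.transform import Rotation as Ro
def cam(n):
    f=grab_frame(n); p=f["pixels"]; fl=p.shape[0]/2/np.tan(np.radians(f["vertical_fov"])/2)
    return f,fl
def plane(f,fl,uv,z):
    uv=np.atleast_2d(uv).astype(float)
    d=np.c_[(uv[:,0]-f["cx"])/fl,(uv[:,1]-f["cy"])/fl,np.ones(len(uv))]@f["R"]
    c=-f["R"].T@f["t"]; s=(z-c[2])/d[:,2]
    return c+d*s[:,None]
def cloud(f,fl):
    D=f["depth"]; v,u=np.mgrid[:D.shape[0],:D.shape[1]]
    P=np.stack([(u-f["cx"])/fl*D,(v-f["cy"])/fl*D,D],-1)
    return (P-f["t"])@f["R"]
def st():
    s=telemetry.observe(); print({k:np.round(v,4).tolist() for k,v in s.items()}); return s
E
python3 - <<'E'
from h import *
st(); print(bot.tcp_to_tips)
for n in("scene","top"):
    f,fl=cam(n); cv2.imwrite(f"pics/{n}0.png",f["pixels"][...,::-1]); print(n,f["vertical_fov"],fl,f["cx"],f["cy"],-f["R"].T@f["t"],f["R"].round(3).tolist(),(f["depth"]>0).mean())
E
```

```text
{'clock': 0.0, 'qpos': [-1.2122, 0.522, -0.0363, 1.6, 0.0212, 1.0211, -0.1128], 'qd': [-0.001, -0.0007, -0.0014, 0.0007, 0.0008, -0.0016, -0.0002], 'joint_efforts': [-0.0009, -92.7087, 1.9796, -36.9939, 0.0178, 0.0081, -0.0], 'position': [0.2598, 0.5681, 0.2497], 'tool_rot': [-3.1405, 0.0001, 2.7127], 'force': [-0.4648, 0.5911, -0.0856], 'moment': [0.0088, -0.027, -0.0426], 'finger_force': 0.0, 'grip_width': 0.085}
0.019
scene 47.81872069899538 433.08159853183474 247.71988004791731 187.44566067513813 [ 1.35934916 -0.35747061  0.72481843] [[0.43, 0.903, -0.01], [0.527, -0.26, -0.809], [-0.733, 0.342, -0.587]] 0.9961293538411459
top 47.29317481320889 438.4984216940898 255.62695667585345 189.08737759018894 [0.27063238 0.0268879  1.33337782] [[-0.004, -1.0, -0.002], [-0.978, 0.005, -0.21], [0.21, 0.001, -0.978]] 0.9959208170572916
```

View pics/scene0.png

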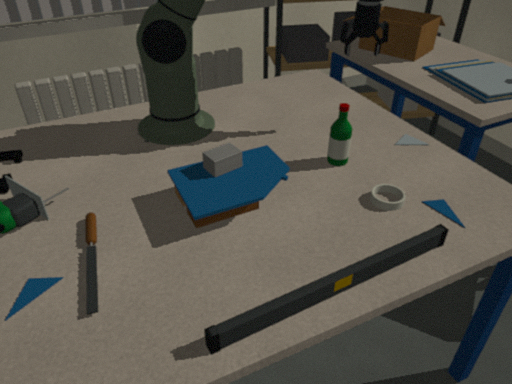

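View pics/top0.png

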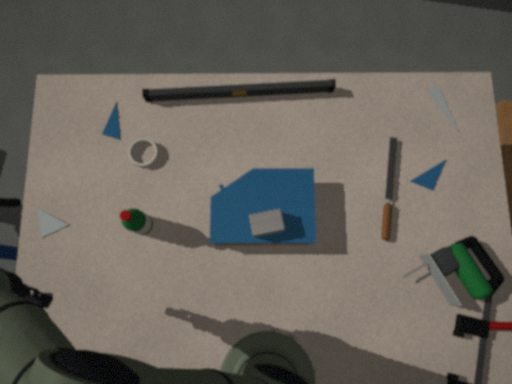

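The sheet is blue: in the top view its corners are at about (315,169), (252,169), (211,197), (210,243), (315,243), with the stub at about (221,187). In the scene view the stub is at about (286,178). The block sits on the sheet's rear half. The bottle (137,222) and tape (143,153) are to the left, and the file (390,190) is to the right.

```bash
cat > m.py <<'E'
from h import *
O=np.array([(-110,-160),(110,-160),(110,20),(24,143),(-110,143)])/1e3
def mask(f,seed):
    h=cv2.cvtColor(f["pixels"],cv2.COLOR_RGB2HSV)
    m=cv2.inRange(h,(95,130,60),(115,255,255))
    n,l=cv2.connectedComponents(m); return (l==l[seed[1],seed[0]]).astype(np.uint8)
def fit(f,fl,seed,z):
    m=mask(f,seed)
    c=max(cv2.findContours(m,cv2.RETR_EXTERNAL,cv2.CHAIN_APPROX_NONE)[0],key=cv2.contourArea)[:,0]
    return plane(f,fl,c,z)[:,:2], c
if __name__=="__main__":
    f,fl=cam("top"); P=cloud(f,fl)
    m=mask(f,(290,200)); zz=P[...,2][cv2.erode(m,np.ones((5,5)))>0]; print("top z depth",np.median(zz),zz.std())
    g,gl=cam("scene"); Q=cloud(g,gl); m2=mask(g,(230,190)); zz=Q[...,2][cv2.erode(m2,np.ones((5,5)))>0]; print("scene z",np.median(zz))
    W,c=fit(f,fl,(290,200),0.08)
    hull=cv2.approxPolyDP(c,2.5,True)[:,0]; print("top poly",hull.tolist()); print(plane(f,fl,hull,.08)[:,:2].round(4).tolist())
    W2,c2=fit(g,gl,(230,190),0.08)
    hull=cv2.approxPolyDP(c2,2.5,True)[:,0]; print("scene poly",hull.tolist()); print(plane(g,gl,hull,.08)[:,:2].round(4).tolist())
    for nm,ff,l,cc in(("top",f,fl,P),("scene",g,gl,Q)):
        s=(cc[...,2]>.12)&(cc[...,0]>.3)&(cc[...,0]<.62)&(abs(cc[...,1])<.2); print(nm,"block",np.median(cc[s],0).round(3),cc[s].min(0).round(3),cc[s].max(0).round(3))
        for im,k in((m if nm=="top" else m2,nm),): 
            cv2.imwrite(f"pics/crop_{k}.png",cv2.resize((ff["pixels"][150:260,195:330] if k=="top" else ff["pixels"][135:235,155:300])[...,::-1],None,fx=5,fy=5,interpolation=cv2.INTER_CUBIC))
E
python3 m.py
```

```text
top z depth 0.08051714255174297 0.08069125447824144
scene z 0.07925159828048826
top poly [[212, 198], [212, 242], [314, 241], [312, 170], [252, 170], [228, 187], [221, 186], [222, 190]]
[[0.514, 0.1548], [0.3863, 0.1527], [0.3878, -0.1381], [0.5968, -0.1389], [0.5976, 0.0381], [0.5466, 0.1085], [0.5497, 0.129], [0.5377, 0.1259]]
scene poly [[288, 167], [265, 146], [243, 152], [241, 167], [217, 177], [190, 180], [180, 170], [195, 164], [168, 171], [193, 216], [198, 218], [264, 197], [280, 178], [286, 178], [284, 174]]
[[0.5172, 0.1565], [0.3905, 0.1519], [0.3923, 0.0803], [0.4607, 0.0425], [0.4762, -0.034], [0.4578, -0.1023], [0.4012, -0.1109], [0.391, -0.0645], [0.3915, -0.1414], [0.5999, -0.1447], [0.6119, -0.1367], [0.6079, 0.037], [0.5535, 0.1119], [0.5604, 0.1259], [0.5419, 0.1303]]
top block [ 0.436 -0.001  0.13 ] [ 0.4   -0.05   0.121] [0.472 0.046 0.137]
scene block [ 0.445 -0.006  0.129] [ 0.402 -0.052  0.12 ] [0.475 0.046 0.132]
```

View pics/crop_top.png

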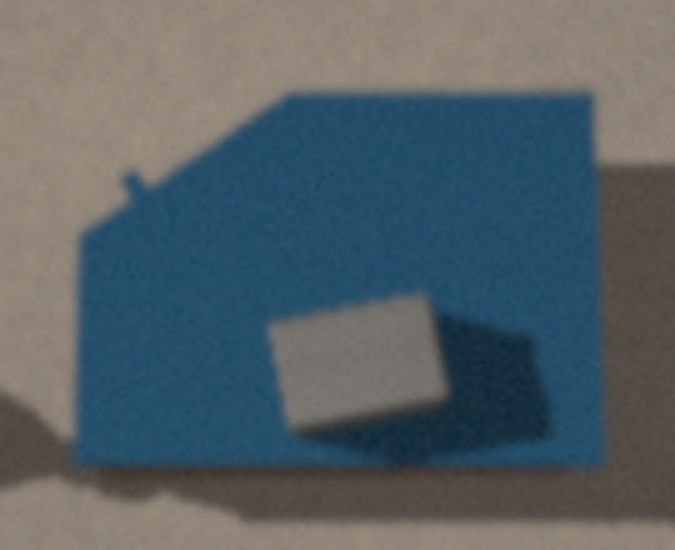

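View pics/crop_scene.png

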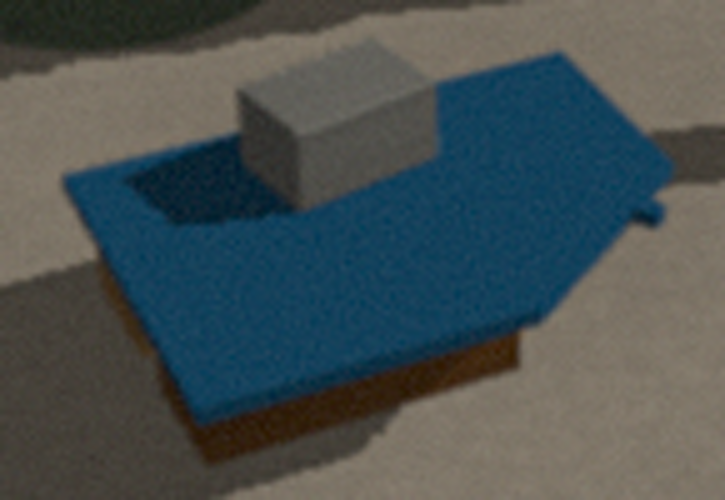

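```bash
python3 -m crank '0 0 0 -0.01 0 0 -6.15; 0 0 0 -0.01 0 0 -6.15; 0 0 0 -0.01 0 0 -6.15; 0 0 0 -0.01 0 0 -6.15; 0 -0.01 -0.02 0 0 0 0; 0 -0.015 -0.03 0 0 0 0; 0 -0.015 -0.03 0 0 0 0; 0 -0.015 -0.03 0 0 0 0' 20; python3 -c "from h import *; st()"
```

```text
clock: 0.87
position: [0.3152, 0.457, 0.2901]
tool_rot: [-3.141, -0.0, -3.141]
force: [1.1, 1.3, -0.4]
grip_width: 0.0
finger_force: 0.0
{'clock': 0.8667, 'qpos': [-0.9814, 0.3708, -0.1229, 1.7352, 0.0515, 1.0391, 0.4496], 'qd': [0.5593, -0.3379, 0.079, 0.5195, -0.0697, -0.1876, 0.6308], 'joint_efforts': [-9.8932, -74.2775, -2.017, -39.7741, 0.0934, 0.6768, -2.2544], 'position': [0.3152, 0.457, 0.2901], 'tool_rot': [-3.1413, -0.0002, -3.1406], 'force': [1.0888, 1.3444, -0.4442], 'moment': [0.0357, -0.0164, -0.0286], 'finger_force': 0.0, 'grip_width': 0.0}
```

```bash
python3 -m crank '0 -0.018 -0.036 0 0 0 0; 0 -0.018 -0.036 0 0 0 0; 0 -0.018 -0.036 0 0 0 0; 0 -0.018 -0.036 0 0 0 0; 0 -0.018 -0.036 0 0 0 0; 0 -0.018 -0.036 0 0 0 0; 0 -0.018 -0.036 0 0 0 0; 0 -0.018 -0.036 0 0 0 0'; python3 -m crank '0 -0.022 -0.034 0 0 0 0; 0 -0.022 -0.034 0 0 0 0; 0 -0.022 -0.034 0 0 0 0; 0 -0.022 -0.034 0 0 0 0; 0 -0.022 -0.034 0 0 0 0; 0 -0.022 -0.034 0 0 0 0; 0 -0.022 -0.034 0 0 0 0; 0 -0.022 -0.034 0 0 0 0'
```

```text
clock: 1.53
position: [0.4595, 0.1686, 0.2905]
tool_rot: [3.141, 0.0, -3.141]
force: [1.5, 1.1, -0.3]
grip_width: 0.0002
finger_force: 0.0
clock: 2.2
position: [0.6359, -0.1033, 0.2902]
tool_rot: [3.142, -0.0, -3.141]
force: [0.4, 1.4, -0.8]
grip_width: -0.0001
finger_force: 0.0
```

```bash
python3 -m crank '0 -0.003 -0.01 0.02 0 0 0; 0 -0.003 -0.01 0.03 0 0 0; 0 0 -0.01 0.03 0 0 0; 0 0 -0.01 0.03 0 0 0; 0 0 0 0.03 0 0 0; 0 0 0 0.03 0 0 0; 0 0 0 0.025 0 0 0; 0 0 0 0.016 0 0 0'; python3 -m crank '0 0 0 0 0 0 0; 0 0 0 0 0 0 0; 0 0 0 0 0 0 0; 0 0 0 0 0 0 0; 0 0 0 0 0 0 0; 0 0 0 0 0 0 0; 0 0 0 0 0 0 0; 0 0 0 0 0 0 0'
python3 - <<'E'
from m import *
s=st()
g,gl=cam("scene"); cv2.imwrite("pics/c1.png",cv2.resize(g["pixels"][110:250,130:310][...,::-1],None,fx=4,fy=4,interpolation=cv2.INTER_CUBIC))
f,fl=cam("top"); cv2.imwrite("pics/t1.png",cv2.resize(f["pixels"][110:250,190:370][...,::-1],None,fx=4,fy=4,interpolation=cv2.INTER_CUBIC))
E
```

```text
clock: 2.87
position: [0.64, -0.1411, 0.0763]
tool_rot: [3.141, -0.003, -3.141]
force: [0.3, 0.8, -0.3]
grip_width: 0.0
finger_force: 0.0
clock: 3.53
position: [0.6414, -0.1414, 0.0796]
tool_rot: [-3.142, 0.0, -3.141]
force: [0.3, -0.1, -0.3]
grip_width: -0.0004
finger_force: 0.0
{'clock': 3.5333, 'qpos': [0.0645, 0.7783, 0.0973, 1.6314, -0.1017, 0.7365, 1.7807], 'qd': [0.0009, 0.0041, -0.0002, -0.0011, -0.0003, 0.0009, 0.0002], 'joint_efforts': [-0.0041, -107.0014, 6.8554, -29.1003, 0.015, 0.0046, -0.0003], 'position': [0.6414, -0.1414, 0.0796], 'tool_rot': [-3.1415, 0.0004, -3.141], 'force': [0.3321, -0.0972, -0.2813], 'moment': [0.0228, -0.0173, -0.006], 'finger_force': 0.0, 'grip_width': -0.0004}
```

View pics/c1.png

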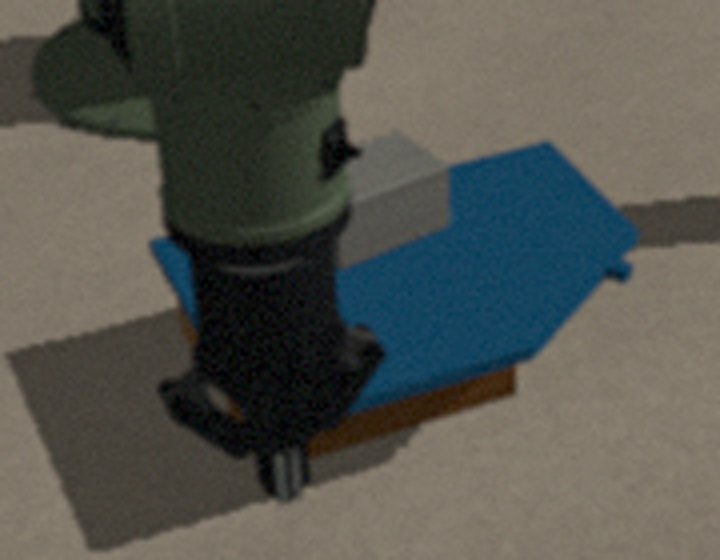

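The shut fingers hang down in front of the long run's free end, tips at about (285,495) in the crop. The stub is clear at (620,268).

```bash
python3 -m crank '0 0.004 -0.002 -0.004 0 0 0; 0 0.004 0 0 0 0 0; 0 0.004 0 0 0 0 0; 0 0.003 0 0 0 0 0; 0 0.003 0 0 0 0 0; 0 0.001 0 0 0 0 0; 0 0.001 0 0 0 0 0; 0 0.001 0 0 0 0 0'; python3 -m crank '0 0.001 0 0 0 0 0; 0 0.001 0 0 0 0 0; 0 0.0005 0 0 0 0 0; 0 0.0005 0 0 0 0 0; 0 0.0005 0 0 0 0 0; 0 0.0005 0 0 0 0 0; 0 0 0 0 0 0 0; 0 0 0 0 0 0 0'
```

```text
clock: 4.3
position: [0.6203, -0.1434, 0.0833]
tool_rot: [3.142, 0.0, -3.141]
force: [0.4, -0.3, 0.5]
grip_width: -0.0
finger_force: 0.0
clock: 4.97
position: [0.6162, -0.1434, 0.0833]
tool_rot: [-3.142, -0.0, -3.141]
force: [-0.0, 0.8, -0.5]
grip_width: -0.0001
finger_force: 0.0
```

```bash
python3 -m crank '0 0.0005 0 0 0 0 0; 0 0.0005 0 0 0 0 0; 0 0.0005 0 0 0 0 0; 0 0 0 0 0 0 0; 0 0.0005 0 0 0 0 0; 0 0 0 0 0 0 0; 0 0 0 0 0 0 0; 0 0 0 0 0 0 0'; python3 -m crank '0 0.0005 0 0 0 0 0; 0 0.0005 0 0 0 0 0; 0 0 0 0 0 0 0; 0 0.0005 0 0 0 0 0; 0 0 0 0 0 0 0; 0 0 0 0 0 0 0; 0 0 0 0 0 0 0; 0 0 0 0 0 0 0'
```

```text
clock: 5.63
position: [0.6143, -0.1434, 0.0833]
tool_rot: [-3.142, 0.0, -3.141]
force: [-0.3, -0.3, 0.1]
grip_width: 0.0004
finger_force: 0.0
clock: 6.3
position: [0.6131, -0.1434, 0.0834]
tool_rot: [-3.141, 0.001, -3.141]
force: [4.8, 0.1, -2.1]
grip_width: -0.0
finger_force: 2.5
```

```bash
python3 -m crank '0 0 0.001 0 0 0 0; 0 0 0.002 0 0 0 0; 0 0 0.002 0 0 0 0; 0 0 0.002 0 0 0 0; 0 0 0.002 0 0 0 0; 0 0 0.001 0 0 0 0; 0 0 0 0 0 0 0; 0 0 0 0 0 0 0'
```

```text
clock: 6.97
position: [0.6132, -0.1336, 0.0836]
tool_rot: [-3.141, 0.001, -3.141]
force: [5.4, -1.5, -0.0]
grip_width: -0.0003
finger_force: 2.5
```

```bash
python3 -m crank '0 0 0.002 0 0 0 0; 0 0 0.0025 0 0 0 0; 0 0 0.0025 0 0 0 0; 0 0 0.0025 0 0 0 0; 0 0 0.0025 0 0 0 0; 0 0 0.002 0 0 0 0; 0 0 0.001 0 0 0 0; 0 0 0 0 0 0 0'
```

```text
clock: 7.63
position: [0.6133, -0.1187, 0.0836]
tool_rot: [-3.141, 0.001, -3.141]
force: [5.8, -1.4, -0.0]
grip_width: -0.0005
finger_force: 2.8
```

```bash
python3 -m crank '0 -0.0001 0.002 0 0 0 0; 0 0 0.003 0 0 0 0; 0 0 0.003 0 0 0 0; 0 0 0.003 0 0 0 0; 0 0 0.003 0 0 0 0; 0 -0.0001 0.003 0 0 0 0; 0 0 0.002 0 0 0 0; 0 0 0.001 0 0 0 0'
```

```text
clock: 8.3
position: [0.6134, -0.0988, 0.0836]
tool_rot: [-3.141, 0.001, -3.141]
force: [5.1, -4.0, -0.5]
grip_width: 0.0001
finger_force: 2.7
```

```bash
python3 -m crank '0 -0.0001 0.003 0 0 0 0; 0 0 0.003 0 0 0 0; 0 -0.0001 0.003 0 0 0 0; 0 0 0.003 0 0 0 0; 0 -0.0001 0.003 0 0 0 0; 0 0 0.003 0 0 0 0; 0 0 0.003 0 0 0 0; 0 0 0.003 0 0 0 0'
```

```text
clock: 8.97
position: [0.6136, -0.075, 0.0836]
tool_rot: [-3.141, 0.001, -3.142]
force: [4.6, -4.0, -1.0]
grip_width: -0.0002
finger_force: 2.5
```

```bash
python3 -m crank '0 -0.0001 0.003 0 0 0 0; 0 0 0.003 0 0 0 0; 0 0 0.003 0 0 0 0; 0 0 0.003 0 0 0 0; 0 -0.0001 0.003 0 0 0 0; 0 0 0.003 0 0 0 0; 0 0 0.003 0 0 0 0; 0 0 0.003 0 0 0 0'
```

```text
clock: 9.63
position: [0.6137, -0.0509, 0.0835]
tool_rot: [-3.141, 0.001, -3.141]
force: [4.4, -3.5, -1.4]
grip_width: -0.0
finger_force: 2.4
```

```bash
python3 -m crank '0 -0.0001 0.003 0 0 0 0; 0 0 0.003 0 0 0 0; 0 0 0.003 0 0 0 0; 0 0 0.003 0 0 0 0; 0 -0.0001 0.003 0 0 0 0; 0 0 0.003 0 0 0 0; 0 0 0.003 0 0 0 0; 0 0 0.003 0 0 0 0'
```

```text
clock: 10.3
position: [0.6139, -0.027, 0.0835]
tool_rot: [-3.141, 0.001, -3.142]
force: [5.1, -3.2, -0.6]
grip_width: -0.0003
finger_force: 2.4
```

```bash
python3 -m crank '0 -0.0001 0.003 0 0 0 0; 0 0 0.003 0 0 0 0; 0 0 0.003 0 0 0 0; 0 0 0.003 0 0 0 0; 0 -0.0001 0.003 0 0 0 0; 0 0 0.003 0 0 0 0; 0 0 0.003 0 0 0 0; 0 0 0.003 0 0 0 0'
python3 - <<'E'
from m import *
s=st()
f,fl=cam("top"); m=mask(f,(290,195)); c=max(cv2.findContours(m,cv2.RETR_EXTERNAL,cv2.CHAIN_APPROX_NONE)[0],key=cv2.contourArea); print(m.sum())
g,gl=cam("scene"); cv2.imwrite("pics/c2.png",cv2.resize(g["pixels"][110:250,150:330][...,::-1],None,fx=4,fy=4,interpolation=cv2.INTER_CUBIC))
E
```

```text
clock: 10.97
position: [0.6141, -0.0029, 0.0835]
tool_rot: [-3.141, 0.001, -3.142]
force: [5.2, -3.4, -1.8]
grip_width: -0.0003
finger_force: 2.4
{'clock': 10.9667, 'qpos': [-0.1668, 0.7206, 0.1106, 1.7535, -0.1158, 0.6732, 1.578], 'qd': [-0.0612, -0.0007, 0.0023, 0.0014, -0.0026, -0.0008, -0.055], 'joint_efforts': [-1.1157, -99.118, 4.6129, -24.2428, -0.6133, 1.5246, 0.1587], 'position': [0.6141, -0.0029, 0.0835], 'tool_rot': [-3.1409, 0.0007, -3.1415], 'force': [5.2236, -3.3777, -1.8214], 'moment': [-0.6424, -1.0091, -0.0318], 'finger_force': 2.4002, 'grip_width': -0.0003}
195208
```

View pics/c2.png

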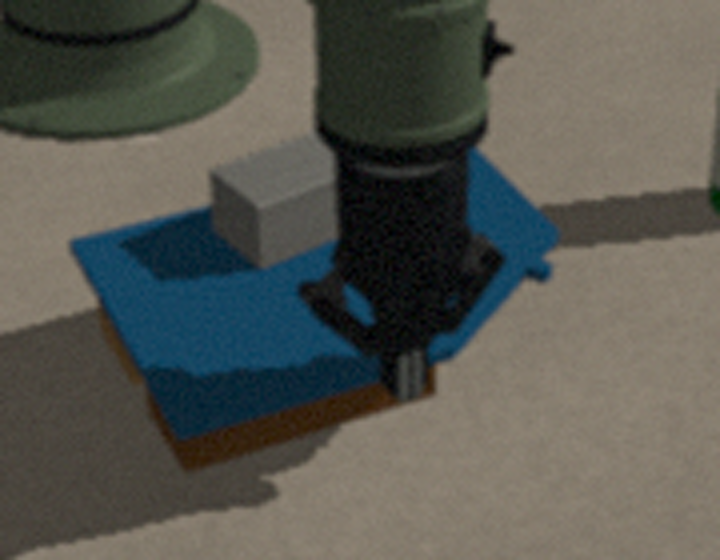

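The fingers are on the edge at about (405,355). The blunt corner is just ahead at about (450,357), and the sheet and block look unmoved.

```bash
python3 -m crank '0 -0.0001 0.003 0 0 0 0; 0 0 0.003 0 0 0 0; 0 0 0.003 0 0 0 0; 0 0 0.003 0 0 0 0; 0 -0.0001 0.003 0 0 0 0; 0 0 0.003 0 0 0 0; 0 0 0.002 0 0 0 0; 0 0 0 0 0 0 0'
```

```text
clock: 11.73
position: [0.6142, 0.0176, 0.0834]
tool_rot: [-3.141, 0.0, -3.141]
force: [5.4, 0.2, 0.5]
grip_width: -0.0002
finger_force: 2.4
```

```bash
python3 -m crank '0 0 0.003 0 0 0 0; 0 0 0.003 0 0 0 0; 0 0 0.003 0 0 0 0; 0 -0.0001 0.003 0 0 0 0; 0 0 0.003 0 0 0 0; 0 0 0.003 0 0 0 0; 0 0 0.0015 0 0 0 0; 0 0 0 0 0 0 0'
```

```text
clock: 12.4
position: [0.6143, 0.037, 0.0834]
tool_rot: [-3.141, 0.0, -3.141]
force: [4.8, -0.5, 0.0]
grip_width: 0.0002
finger_force: 2.3
```

```bash
python3 -c "
from h import *
st()"
```

```text
{'clock': 12.4, 'qpos': [-0.2341, 0.7226, 0.1148, 1.7498, -0.1209, 0.6756, 1.5181], 'qd': [0.0038, 0.0, -0.0033, -0.0008, -0.0038, 0.0023, 0.0055], 'joint_efforts': [-1.0949, -98.7064, 5.9142, -24.0996, -0.1919, 1.4539, -0.1072], 'position': [0.6143, 0.037, 0.0834], 'tool_rot': [-3.1413, 0.0005, -3.141], 'force': [4.8296, -0.5134, 0.0266], 'moment': [-0.0235, -1.0187, 0.0466], 'finger_force': 2.309, 'grip_width': 0.0002}
```

```bash
python3 -m crank '0 0 0.0008 0 0 0 -4; 0 0 0.0008 0 0 0 -4; 0 0 0 0 0 0 0; 0 0 0 0 0 0 0; 0 0 0 0 0 0 0; 0 0 0 0 0 0 0; 0 0 0 0 0 0 0; 0 0 0 0 0 0 0'
```

```text
clock: 13.07
position: [0.614, 0.0386, 0.0834]
tool_rot: [-3.141, 0.0, -3.002]
force: [4.0, -1.5, 2.0]
grip_width: 0.0001
finger_force: 2.0
```

```bash
python3 -m crank '0 0.0001 0.0008 0 0 0 -4; 0 0 0.0008 0 0 0 -4; 0 0.0001 0.0008 0 0 0 -4; 0 0 0 0 0 0 0; 0 0 0 0 0 0 0; 0 0 0 0 0 0 0; 0 0 0 0 0 0 0; 0 0 0 0 0 0 0'
```

```text
clock: 13.73
position: [0.6134, 0.0409, 0.0833]
tool_rot: [-3.141, 0.0, -2.795]
force: [4.4, -1.0, 1.2]
grip_width: -0.0001
finger_force: 2.4
```

```bash
python3 -m crank '0 0.0001 0.0008 0 0 0 -4; 0 0 0.0008 0 0 0 -4; 0 0.0001 0.0008 0 0 0 -4; 0 0 0.0005 0 0 0 -2.6; 0 0 0 0 0 0 0; 0 0 0 0 0 0 0; 0 0 0 0 0 0 0; 0 0 0 0 0 0 0'; python3 -c "
from h import *
st()"
```

```text
clock: 14.4
position: [0.6122, 0.0437, 0.0833]
tool_rot: [-3.141, 0.001, -2.54]
force: [6.4, 0.0, -0.3]
grip_width: 0.0001
finger_force: 2.7
{'clock': 14.4, 'qpos': [-0.1372, 0.7145, -0.045, 1.7483, 0.0468, 0.6792, 1.965], 'qd': [0.0001, 0.0005, 0.0007, 0.0006, -0.0012, 0.0003, 0.0016], 'joint_efforts': [-0.0215, -99.008, 2.0961, -23.2147, -0.2141, 2.0119, -0.0198], 'position': [0.6122, 0.0437, 0.0833], 'tool_rot': [-3.1414, 0.0006, -2.5397], 'force': [6.3983, 0.0273, -0.2999], 'moment': [0.0458, -1.4079, -0.0187], 'finger_force': 2.7235, 'grip_width': 0.0001}
```

```bash
python3 -m crank '0 0 0.002 0 0 0 0; 0 -0.0001 0.002 0 0 0 0; 0 0 0.002 0 0 0 0; 0 0 0.002 0 0 0 0; 0 0 0.002 0 0 0 0; 0 0 0.002 0 0 0 0; 0 0 0 0 0 0 0; 0 0 0 0 0 0 0'
```

```text
clock: 15.07
position: [0.6051, 0.0541, 0.0833]
tool_rot: [3.141, 0.0, -2.539]
force: [3.6, 3.0, 1.8]
grip_width: 0.0001
finger_force: 2.5
```

```bash
python3 -m crank '0 0 0.002 0 0 0 0; 0 0 0.003 0 0 0 0; 0 0 0.003 0 0 0 0; 0 0 0.003 0 0 0 0; 0 0 0.003 0 0 0 0; 0 0 0.002 0 0 0 0; 0 0 0 0 0 0 0; 0 0 0 0 0 0 0'
```

```text
clock: 15.73
position: [0.5961, 0.0671, 0.0833]
tool_rot: [3.141, 0.0, -2.539]
force: [4.4, 3.1, 2.6]
grip_width: -0.0
finger_force: 2.6
```

```bash
python3 -m crank '0 -0.0001 0.002 0 0 0 0; 0 0 0.002 0 0 0 0; 0 0 0.003 0 0 0 0; 0 0 0.003 0 0 0 0; 0 -0.0001 0.002 0 0 0 0; 0 0 0.002 0 0 0 0; 0 0 0 0 0 0 0; 0 0 0 0 0 0 0'
python3 - <<'E'
from m import *
g,gl=cam("scene"); cv2.imwrite("pics/c3.png",cv2.resize(g["pixels"][130:220,210:330][...,::-1],None,fx=6,fy=6,interpolation=cv2.INTER_CUBIC))
E
```

```text
clock: 16.4
position: [0.5882, 0.0786, 0.0833]
tool_rot: [3.141, -0.0, -2.538]
force: [2.6, 2.5, 1.2]
grip_width: 0.0002
finger_force: 2.4
```

View pics/c3.png

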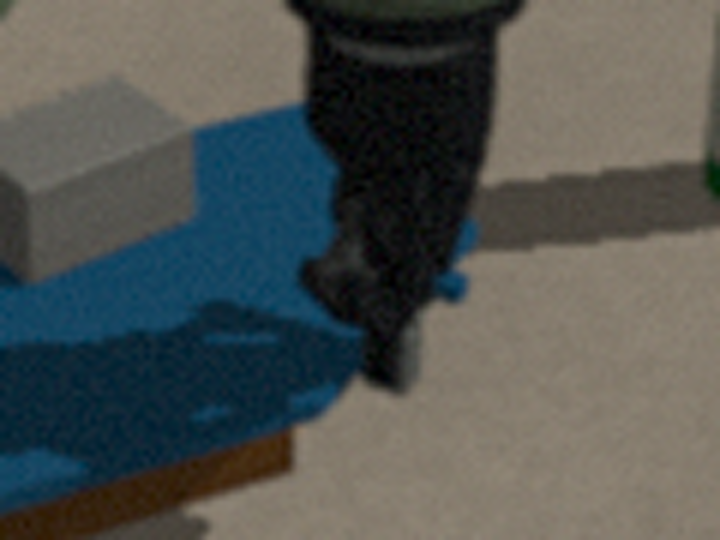

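The fingers rest on the short run (tip at about 395,380), and the stub is still ahead at about (452,287).

```bash
python3 -m crank '0 0 0.002 0 0 0 0; 0 0 0.002 0 0 0 0; 0 0 0.002 0 0 0 0; 0 0 0.002 0 0 0 0; 0 0 0.002 0 0 0 0; 0 0 0.002 0 0 0 0; 0 0 0 0 0 0 0; 0 0 0 0 0 0 0'
```

```text
clock: 17.12
position: [0.5816, 0.0882, 0.0834]
tool_rot: [-3.141, 0.0, -2.538]
force: [4.7, 3.1, 0.9]
grip_width: -0.0001
finger_force: 2.6
```

```bash
python3 -m crank '0 0 0.0015 0 0 0 0; 0 0 0.0015 0 0 0 0; 0 0 0.0015 0 0 0 0; 0 0 0.0015 0 0 0 0; 0 0 0.001 0 0 0 0; 0 0 0.001 0 0 0 0; 0 0 0 0 0 0 0; 0 0 0 0 0 0 0'
```

```text
clock: 17.78
position: [0.5772, 0.0945, 0.0834]
tool_rot: [-3.141, 0.0, -2.538]
force: [5.1, 1.6, 0.8]
grip_width: -0.0002
finger_force: 2.6
```

```bash
python3 -m crank '0 -0.0001 0.001 0 0 0 0; 0 0 0.001 0 0 0 0; 0 0 0.001 0 0 0 0; 0 0 0.0005 0 0 0 0; 0 0 0.0005 0 0 0 0; 0 0 0 0 0 0 0; 0 0 0 0 0 0 0; 0 0 0 0 0 0 0'
```

```text
clock: 18.45
position: [0.575, 0.0977, 0.0833]
tool_rot: [-3.141, 0.0, -2.538]
force: [5.9, 0.1, 0.3]
grip_width: 0.0001
finger_force: 2.5
```

```bash
python3 -m crank '0 0 0.0005 0 0 0 0; 0 0 0.0005 0 0 0 0; 0 0 0.0005 0 0 0 0; 0 0 0.0005 0 0 0 0; 0 0 0 0 0 0 0; 0 0 0 0 0 0 0; 0 0 0 0 0 0 0; 0 0 0 0 0 0 0'
```

```text
clock: 19.12
position: [0.5738, 0.0994, 0.0833]
tool_rot: [-3.141, 0.0, -2.538]
force: [4.8, 0.0, -0.5]
grip_width: -0.0
finger_force: 2.5
```

Run:
```python
from m import *
f,fl=cam("top"); cv2.imwrite("pics/t3.png",cv2.resize(f["pixels"][155:225,190:280][...,::-1],None,fx=8,fy=8,interpolation=cv2.INTER_CUBIC))
```

```text
(no output)
```

View pics/t3.png

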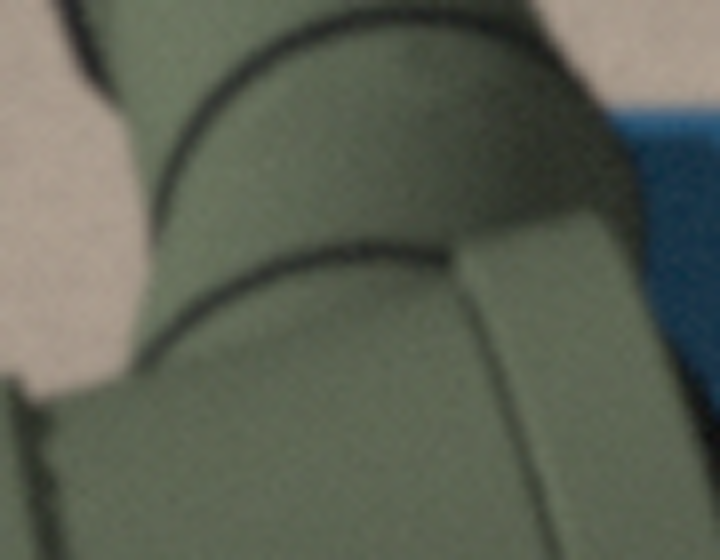

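The wrist hides the stub from above, so I'll go on by feel.

```bash
python3 -m crank '0 0 0.0005 0 0 0 0; 0 0 0.0005 0 0 0 0; 0 0 0.0005 0 0 0 0; 0 0 0.0005 0 0 0 0; 0 0 0 0 0 0 0; 0 0 0 0 0 0 0; 0 0 0 0 0 0 0; 0 0 0 0 0 0 0'
```

```text
clock: 19.83
position: [0.5727, 0.101, 0.0833]
tool_rot: [-3.141, 0.0, -2.538]
force: [5.5, 0.8, 1.0]
grip_width: 0.0002
finger_force: 2.5
```

```bash
python3 -m crank '0 0 0.0005 0 0 0 0; 0 0 0.0005 0 0 0 0; 0 0 0.0005 0 0 0 0; 0 0 0 0 0 0 0; 0 0 0 0 0 0 0; 0 0 0 0 0 0 0; 0 0 0 0 0 0 0; 0 0 0 0 0 0 0'
```

```text
clock: 20.5
position: [0.5719, 0.1022, 0.0833]
tool_rot: [-3.141, 0.0, -2.538]
force: [6.4, 1.8, 0.4]
grip_width: -0.0004
finger_force: 2.5
```

```bash
python3 -m crank '0 -0.0001 0.0005 0 0 0 0; 0 0 0.0005 0 0 0 0; 0 0 0.0005 0 0 0 0; 0 0 0 0 0 0 0; 0 0 0 0 0 0 0; 0 0 0 0 0 0 0; 0 0 0 0 0 0 0; 0 0 0 0 0 0 0'
```

```text
clock: 21.17
position: [0.571, 0.1035, 0.0833]
tool_rot: [-3.141, 0.0, -2.538]
force: [5.5, 1.5, -0.1]
grip_width: -0.0001
finger_force: 2.3
```

```bash
python3 -m crank '0 0 0.0005 0 0 0 0; 0 0 0.0005 0 0 0 0; 0 0 0.0005 0 0 0 0; 0 0 0 0 0 0 0; 0 0 0 0 0 0 0; 0 0 0 0 0 0 0; 0 0 0 0 0 0 0; 0 0 0 0 0 0 0'
```

```text
clock: 21.83
position: [0.5701, 0.1048, 0.0833]
tool_rot: [-3.141, 0.0, -2.538]
force: [4.1, 0.7, -0.2]
grip_width: -0.0006
finger_force: 2.3
```

```bash
python3 -m crank '0 0 0.0005 0 0 0 0; 0 0 0.0005 0 0 0 0; 0 0 0.0005 0 0 0 0; 0 0 0 0 0 0 0; 0 0 0 0 0 0 0; 0 0 0 0 0 0 0; 0 0 0 0 0 0 0; 0 0 0 0 0 0 0'
```

```text
clock: 22.5
position: [0.5693, 0.106, 0.0833]
tool_rot: [-3.141, 0.0, -2.538]
force: [5.0, 0.7, -0.5]
grip_width: 0.0001
finger_force: 2.3
```

```bash
python3 -m crank '0 0 0.0005 0 0 0 0; 0 0 0.0005 0 0 0 0; 0 0 0.0005 0 0 0 0; 0 0 0 0 0 0 0; 0 0 0 0 0 0 0; 0 0 0 0 0 0 0; 0 0 0 0 0 0 0; 0 0 0 0 0 0 0'
```

```text
clock: 23.17
position: [0.5684, 0.1072, 0.0833]
tool_rot: [-3.141, 0.0, -2.538]
force: [5.3, 1.2, 0.6]
grip_width: 0.0002
finger_force: 2.3
```

```bash
python3 -m crank '0 0 0.0005 0 0 0 0; 0 0 0.0005 0 0 0 0; 0 0 0.0005 0 0 0 0; 0 0 0 0 0 0 0; 0 0 0 0 0 0 0; 0 0 0 0 0 0 0; 0 0 0 0 0 0 0; 0 0 0 0 0 0 0'
```

```text
clock: 23.83
position: [0.5676, 0.1085, 0.0833]
tool_rot: [-3.141, 0.0, -2.538]
force: [5.3, 0.9, 0.9]
grip_width: -0.0003
finger_force: 2.3
```

```bash
python3 -m crank '0 0 0.0005 0 0 0 0; 0 0 0.0005 0 0 0 0; 0 0 0 0 0 0 0; 0 0 0 0 0 0 0; 0 0 0 0 0 0 0; 0 0 0 0 0 0 0; 0 0 0 0 0 0 0; 0 0 0 0 0 0 0'
```

```text
clock: 24.5
position: [0.567, 0.1093, 0.0833]
tool_rot: [-3.141, 0.0, -2.538]
force: [5.9, 0.8, -0.5]
grip_width: 0.0
finger_force: 2.3
```

```bash
python3 -m crank '0 0 0.0005 0 0 0 0; 0 0 0.0005 0 0 0 0; 0 0 0.0005 0 0 0 0; 0 0 0 0 0 0 0; 0 0 0 0 0 0 0; 0 0 0 0 0 0 0; 0 0 0 0 0 0 0; 0 0 0 0 0 0 0'
```

```text
clock: 25.17
position: [0.5662, 0.1105, 0.0833]
tool_rot: [-3.141, 0.0, -2.538]
force: [6.1, 0.6, -0.1]
grip_width: 0.0001
finger_force: 2.3
```

Run:
```python
from m import *
g,gl=cam("scene"); cv2.imwrite("pics/c4.png",cv2.resize(g["pixels"][140:215,230:330][...,::-1],None,fx=7,fy=7,interpolation=cv2.INTER_CUBIC))
```

```text
(no output)
```

View pics/c4.png

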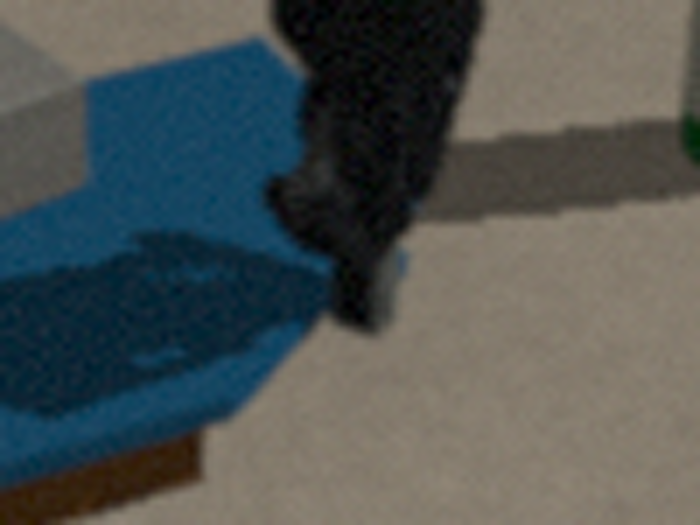

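The stub is just visible at about (402,262), right behind the fingertips (about 370,300), so only a little way remains.

```bash
python3 -m crank '0 -0.0001 0.0005 0 0 0 0; 0 0 0.0005 0 0 0 0; 0 0 0.0002 0 0 0 0; 0 0 0 0 0 0 0; 0 0 0 0 0 0 0; 0 0 0 0 0 0 0; 0 0 0 0 0 0 0; 0 0 0 0 0 0 0'
```

```text
clock: 25.88
position: [0.5653, 0.1118, 0.0832]
tool_rot: [3.142, -0.0, -2.537]
force: [3.5, -0.1, -0.1]
grip_width: 0.0003
finger_force: 1.5
```

```bash
python3 -m crank '0 0 0.0005 0 0 0 0; 0 0 0.0005 0 0 0 0; 0 0 0 0 0 0 0; 0 0 0 0 0 0 0; 0 0 0 0 0 0 0; 0 0 0 0 0 0 0; 0 0 0 0 0 0 0; 0 0 0 0 0 0 0'
```

```text
clock: 26.55
position: [0.5646, 0.1129, 0.0832]
tool_rot: [3.141, -0.0, -2.537]
force: [1.4, 1.2, 0.0]
grip_width: -0.0002
finger_force: 0.9
```

```bash
python3 -m crank '0 0 0.0005 0 0 0 0; 0 0 0.0005 0 0 0 0; 0 0 0 0 0 0 0; 0 0 0 0 0 0 0; 0 0 0 0 0 0 0; 0 0 0 0 0 0 0; 0 0 0 0 0 0 0; 0 0 0 0 0 0 0'
```

```text
clock: 27.22
position: [0.5642, 0.1135, 0.0833]
tool_rot: [3.142, -0.0, -2.537]
force: [0.8, -0.3, 0.6]
grip_width: 0.0001
finger_force: 0.4
```

```bash
python3 -m crank '0 0.0001 0 0 0 0 0; 0 0.0001 0 0 0 0 0; 0 0 0 0 0 0 0; 0 0.0001 0 0 0 0 0; 0 0 0 0 0 0 0; 0 0 0 0 0 0 0; 0 0 0 0 0 0 0; 0 0 0 0 0 0 0'; python3 -c "
from h import *
st()"
```

```text
clock: 27.88
position: [0.5641, 0.1135, 0.0833]
tool_rot: [-3.142, 0.0, -2.537]
force: [4.1, 1.6, -4.0]
grip_width: -0.0003
finger_force: 2.2
{'clock': 27.8833, 'qpos': [-0.2742, 0.6696, -0.0386, 1.8534, 0.0412, 0.619, 1.8373], 'qd': [-0.0016, -0.001, -0.0007, 0.0003, 0.0007, 0.0002, 0.0009], 'joint_efforts': [0.5882, -95.0858, 2.9782, -22.9083, 0.079, 1.4728, -0.0078], 'position': [0.5641, 0.1135, 0.0833], 'tool_rot': [-3.1416, 0.0003, -2.5371], 'force': [4.0807, 1.6064, -3.9825], 'moment': [0.4174, -0.9382, 0.043], 'finger_force': 2.2459, 'grip_width': -0.0003}
```

```bash
python3 -m crank '0 0 0.0004 0 0 0 0; 0 0 0.0004 0 0 0 0; 0 0 0 0 0 0 0; 0 0 0 0 0 0 0; 0 0 0 0 0 0 0; 0 0 0 0 0 0 0; 0 0 0 0 0 0 0; 0 0 0 0 0 0 0'
```

```text
clock: 28.55
position: [0.5638, 0.1139, 0.0835]
tool_rot: [-3.141, 0.0, -2.537]
force: [5.2, 0.6, -1.3]
grip_width: -0.0
finger_force: 2.2
```

Run:
```python
from m import *
st()
g,gl=cam("scene"); P=cloud(g,gl)
m=mask(g,(265,160)) ; m=(cv2.inRange(cv2.cvtColor(g["pixels"],cv2.COLOR_RGB2HSV),(95,130,60),(115,255,255))>0)
# compare sheet silhouette: rear & left corner pixels vs start
c=max(cv2.findContours(m.astype(np.uint8)[130:225,150:300].copy(),cv2.RETR_EXTERNAL,cv2.CHAIN_APPROX_NONE)[0],key=cv2.contourArea)[:,0]+[150,130]
print(cv2.approxPolyDP(c,2.5,True)[:,0].tolist())
```

```text
{'clock': 28.55, 'qpos': [-0.2755, 0.669, -0.0382, 1.8541, 0.0413, 0.6186, 1.836], 'qd': [0.0022, 0.0015, 0.001, 0.0001, 0.0007, -0.0005, 0.0013], 'joint_efforts': [-0.3044, -93.7842, 2.0029, -22.1676, -0.2419, 1.554, -0.0266], 'position': [0.5638, 0.1139, 0.0835], 'tool_rot': [-3.1412, 0.0005, -2.5373], 'force': [5.1679, 0.6155, -1.3355], 'moment': [0.096, -1.0638, -0.0349], 'finger_force': 2.1842, 'grip_width': -0.0}
[[274, 185], [239, 198], [227, 195], [205, 197], [186, 204], [195, 219], [261, 199]]
```

```bash
python3 -m crank '0 0 0.0005 0 0 0 0; 0 0 0.0005 0 0 0 0; 0 0 0 0 0 0 0; 0 0 0 0 0 0 0; 0 0 0 0 0 0 0; 0 0 0 0 0 0 0; 0 0 0 0 0 0 0; 0 0 0 0 0 0 0'
```

```text
clock: 29.27
position: [0.5632, 0.1148, 0.0835]
tool_rot: [-3.141, 0.0, -2.537]
force: [5.1, -0.0, 0.7]
grip_width: -0.0002
finger_force: 2.1
```

```bash
python3 -m crank '0 0 0.0005 0 0 0 0; 0 0 0.0005 0 0 0 0; 0 0 0 0 0 0 0; 0 0 0 0 0 0 0; 0 0 0 0 0 0 0; 0 0 0 0 0 0 0; 0 0 0 0 0 0 0; 0 0 0 0 0 0 0'
```

```text
clock: 29.93
position: [0.5628, 0.1153, 0.0835]
tool_rot: [-3.141, 0.0, -2.537]
force: [6.2, -1.0, 0.8]
grip_width: -0.0001
finger_force: 3.8
```

```bash
python3 -m crank '0 0 0.0003 0 0 0 0; 0 0 0 0 0 0 0; 0 0 0 0 0 0 0; 0 0 0 0 0 0 0; 0 0 0 0 0 0 0; 0 0 0 0 0 0 0; 0 0 0 0 0 0 0; 0 0 0 0 0 0 0'; python3 -c "
from h import *
st()"
```

```text
clock: 30.6
position: [0.5627, 0.1153, 0.0835]
tool_rot: [-3.141, 0.0, -2.538]
force: [6.6, -1.9, 0.6]
grip_width: -0.0
finger_force: 3.9
{'clock': 30.6, 'qpos': [-0.2792, 0.668, -0.0375, 1.8565, 0.0413, 0.6172, 1.8323], 'qd': [0.0006, -0.0021, 0.0004, -0.0004, -0.001, 0.0008, -0.0012], 'joint_efforts': [-2.0305, -92.8595, 0.173, -21.4563, -0.8244, 1.6958, -0.0448], 'position': [0.5627, 0.1153, 0.0835], 'tool_rot': [-3.1408, 0.0003, -2.5377], 'force': [6.6208, -1.9303, 0.5805], 'moment': [-0.5672, -1.3947, 0.0791], 'finger_force': 3.9074, 'grip_width': -0.0}
```

```bash
python3 -m crank '0 0 0.0003 0 0 0 0; 0 0 0 0 0 0 0; 0 0 0 0 0 0 0; 0 0 0 0 0 0 0; 0 0 0 0 0 0 0; 0 0 0 0 0 0 0; 0 0 0 0 0 0 0; 0 0 0 0 0 0 0'
python3 - <<'E'
from m import *
st()
g,gl=cam("scene"); cv2.imwrite("pics/c5.png",cv2.resize(g["pixels"][140:225,160:310][...,::-1],None,fx=5,fy=5,interpolation=cv2.INTER_CUBIC))
E
```

```text
clock: 31.27
position: [0.5625, 0.1155, 0.0835]
tool_rot: [-3.141, 0.0, -2.538]
force: [6.6, -2.3, 0.5]
grip_width: -0.0001
finger_force: 4.0
{'clock': 31.2667, 'qpos': [-0.2797, 0.6679, -0.0374, 1.8568, 0.0414, 0.617, 1.8318], 'qd': [0.0, 0.0016, -0.0002, -0.0014, 0.0001, 0.0004, -0.0008], 'joint_efforts': [-2.3605, -92.7842, -0.17, -21.5535, -0.9367, 1.6166, -0.0565], 'position': [0.5625, 0.1155, 0.0835], 'tool_rot': [-3.1406, 0.0003, -2.5378], 'force': [6.5591, -2.3456, 0.4601], 'moment': [-0.5945, -1.3949, 0.0873], 'finger_force': 3.9726, 'grip_width': -0.0001}
```

View pics/c5.png

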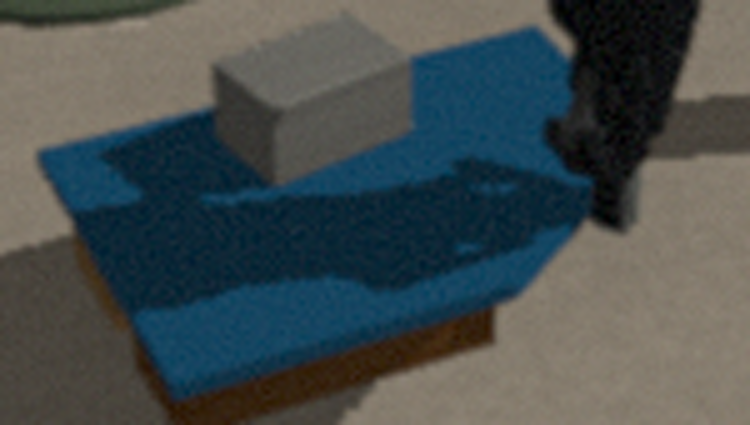

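```bash
python3 -m crank '0 0 0.0002 0 0 0 0; 0 0 0.0002 0 0 0 0; 0 0 0 0 0 0 0; 0 0 0 0 0 0 0; 0 0 0 0 0 0 0; 0 0 0 0 0 0 0; 0 0 0 0 0 0 0; 0 0 0 0 0 0 0'; python3 -c "
from h import *
print(telemetry.observe()['position'])"
```

```text
clock: 31.98
position: [0.5623, 0.1157, 0.0835]
tool_rot: [-3.141, 0.0, -2.538]
force: [6.2, -3.3, 0.6]
grip_width: -0.0001
finger_force: 4.1
[0.56225787 0.11566615 0.08346686]
```

```bash
python3 -m crank '0 0 0 0 0 0 0; 0 0 0 0 0 0 0; 0 0 0 0 0 0 0; 0 0 0 0 0 0 0; 0 0 0 0 0 0 0; 0 0 0 0 0 0 0; 0 0 0 0 0 0 0; 0 0 0 0 0 0 0' && python3 -c "
from workcell import bot; print(bot.job_done())"
```

```text
clock: 32.65
position: [0.5623, 0.1157, 0.0835]
tool_rot: [-3.141, 0.0, -2.538]
force: [6.4, -3.1, -0.3]
grip_width: 0.0
finger_force: 4.1
the job is handed in; nothing more can be done
None
```

I traced the sawn edge in one go and handed the job in at 33 s with the fingertips resting against the stub's near side at about 6 N; the push on the edge stayed around 4–6 N and the sheet and block looked unmoved, but just before the stub it fell to about 0.5 N for a moment, so contact was very light there.

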